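# Swing the keeper lever aside, take the objective case out, restore the keeper

### The arm

A 6-joint arm with a two-finger parallel gripper is mounted at the origin on a cart in front of the work surface, level with it; the furniture and walls round the work are solid. World frame = base frame: x ahead of the robot, y to its left, z up, the work surface at z = 0. Lengths are in m, angles in rad, forces in N, time in s.
With the tool pointing down it reaches from about 0.375 to 0.975 m from the base axis. Payload 3.8 kg.
Tool frame: the origin (TCP) lies on the centre line of the jaws, within the pads' length; the fingertips stand 14 mm ahead of it and the grasp point (between the pads) lies 5 mm behind it; z points along the fingers, y is the line along which they close (so a half turn about z gives the same grasp; the last joint's range is limited). The gripper opens to 85 mm and grips with 20 to 120 N. Pads are 22 mm wide; open, the fingers measure 114 mm over their backs; the gripper's body (76 mm by 85 mm) begins 54 mm behind the grasp point. The pads swing forward as they close: fully open they stand 13 mm farther back than shut.
Start: joints at [-1.31, 0.264, 1.604, -0, 1.274, -0.037], TCP at [0.198, -0.645, 0.245] pointing down, gripper open.
Joint ranges: [-2.63, 2.63], [-0.94, 2.18], [0.31, 2.57], [-1.31, 4.45], [0, 2.66], [-2.55, 2.55]. Speed limits (rad/s): [2.57, 2.57, 3.14, 3.14, 3.14, 3.14].

### API

Orientations are given as a rotation vector (axis times angle).
In Python, from workcell import bot, eyes, spot_in gives the robot as it stands.
- The arm moves only by the tool carry_out, never from a script. Its argument "series" is text: rows parted by semicolons, each of 4 numbers parted by spaces: the shift along the world's x, y, z in m, then the turn about the world's z in degrees. In form: tx ty tz roll; .... A call has 1 to 20 rows; each row shifts and turns the commanded pose from where the row before left it; what a row does not reach is not made up. A row lasts 1/8 s, in which the tool goes at most 62.5 mm and 10.7 degrees, less where a joint would pass 70% of its speed; a pose out of reach is approached as far as the arm can. A call is refused whole if a number of a shift passes 0.0625 or a number of a turn 10.7, either way. A call with a gripper value outside its range is refused whole. "jaw" is the gripper command: -1 is shut, 1 is fully open, values between are in proportion, set as the call begins (left out, the last holds). The fingers move at their own pace and stop on an object; "grip_force" is the grip in N (left out, the last holds). Time passes only in rows, so rows that do not move let the fingers close. It gives the time, the measured TCP pose, the force, the opening and the grip force at its end, in the units of the state.
- bot.read_state(): the state, without advancing time (a new reading comes with each control period).
- eyes.read_camera(name): name is "scene" or "side" or "wrist"; returns (picture, depth): 480x640x3 uint8, blue, green, red; 480x640 float32, m along the optical axis (not along the pixel's ray), 0 where there is no reading.
- eyes.get_calibration(name): a dict with "K" (3x3 intrinsics, pixels), "position" and "rotation" of the camera in the world; the wrist camera has in their place "T_tool_cam" (4x4, takes a point from camera to tool coordinates, whose origin is the TCP and whose axes are the flange's). Camera axes: x right, y down, z forward; pixel columns grow to the right and rows downward; lengths in m; the calibration is good to about 2 mm. The wrist camera is an equidistant fisheye: a pixel r from the principal point sees the ray r / f radians off the axis. A picture is of the moment at which its call begins: read the wrist's pose just before it. get_calibration takes no time and is no camera call.
- bot.finish_job(): hands the job in; it is judged then, once.
Trained networks look in the newest picture that a camera, given by its name, has taken for a name from the list of things; names that differ only in an ending like _2 or _b are one class to them, and where a whole thing is asked for, a point or a joint stands for the part that bears it (a point fixed in the world has none). Each returns a list of dicts, best first, with "score" (0 to 1); they miss things now and then, are a little off and sometimes report something else, mostly with a low value. They report only what shows in the picture. A call takes as long as a camera call. They do not tell look-alikes from the thing itself.
- spot_in(camera, target): "rect" ([centre column, centre row, width, height] in pixels, round what is visible of it).
The state is a dict: "time": time; "q": joint angles; "joint_vel": joint speeds; "joint_torque": joint torques, N m; "tool_pos": TCP position; "tcp_rot": TCP orientation; "wrist_force": force on the tool from outside, world axes, zero at the start; "torque": the same for the moment, N m; "width": opening from 0.0 (shut) to 1.0 (fully open); "grip_force": force on a finger pad.
Only numpy, scipy, OpenCV 4.12 (cv2) and the standard library are available. Lean on these libraries where they do the work, as an engineer would, in place of code of your own. Each camera call takes 0.05 s, during which the arm holds its last target. There are 200 camera calls.

### The job

The objective case is locked in its rack by a lever that lies over it in a notch: lift the lever out of the notch by pressing down its tail tray, swing it to the side where nothing tall stands in its way and let it drop fully into the parking notch there. Then take the case out and stand it upright in the middle of the lens-tissue booklet, setting it down gently, and finally swing the empty keeper back until it drops into its middle notch again. Leave the lens mount, the tape roll and the air blower where they are.

Things in the scene. Friction and masses are not known exactly. Their poses are not given: they have to be found in the camera images.
- rack: Aluminium rack, bolted down (place and yaw vary). Origin on the worktop under the lever's vertical spindle; x points from the spindle to the pocket, z up. Foot 8 mm thick, x -64 to 150, y +-45 mm. Turret radius 56, height 64 mm; crown on it (radius 45-55) up to z 76 mm with three notches 14 mm wide: at swing 0 (over the pocket) and, for parking, at +-0.873 rad. Yoke top z = 102 mm.
- swing (a joint): Lever's turn about the spindle, rad: 0 = nose over the pocket; positive = anticlockwise from above (nose to the rack's +y, tail tray to -y). Stops at +-0.93. Turns only while the tooth is out of a notch, stays where left (light friction), +-0.04 play in a notch. The tooth's round underside slips into a notch by itself if let down within 0.1 rad of it.
- lift (a joint): Rocking of the lever, rad: 0 = tooth fully down in a notch; grows as the tail tray is pressed down and the nose rises; 0.28 = stop. The tooth is clear of the crown above 0.21 and rests on the crown at about 0.20. A spring returns it: pressing the tray takes about 4 N at 0, 7 N at the stop.
- tray (a point): Middle of the floor of the black thumb tray on the lever's tail, 90 mm from the spindle, opposite the nose; 90 mm above the worktop at lift 0, 25 mm lower at the stop. x points to the nose. Tray 46 mm long along x; floor 48 mm wide between two side lips 10 mm high, 5 mm thick; open at both ends. Shut fingertips fit in it, press it down and push a lip sideways. Lever pivots 88 mm above the worktop.
- keeper_pad (a point): Underside of the round rubber pad (26 mm across) under the nose of the steel lever (16 mm wide, 10 mm thick), 110 mm from the spindle, 77 mm above the worktop at lift 0, 5 mm over the case's lid. The nose ends 127 mm from the spindle, top 97 mm above the worktop at lift 0, about 35 mm higher when raised.
- pocket (a point): Middle of the floor of the rack's square pocket: black, 50 mm wide inside, 58 mm outside, floor 8 mm and rim 18 mm above the worktop, 110 mm from the spindle.
- case_center (a point): Centre (half-way up) of the frosted plastic objective case, a round tub with a lid, 44 mm across and 64 mm high, 60 g or so, standing upright in the pocket; z is its axis. Grasp it across its diameter at half height or above, jaws across the rack's x (the turret stands on one side).
- tissue_top (a point): Middle of the upper face of the lens-tissue booklet, 107 mm (x) by 77 mm (y), 7 mm thick, lying flat and fixed on the worktop. It lies to the left of the grey drawer cabinet (0.2 m high, x = 0.22 to 0.47 m, y = -0.03 to 0.17 m): carry the case over or round that. An open laptop stands to the right of the rack, its lid 0.23 m high.
- lens_mount: Round lens on a post and foot, 106 mm high, 36 mm across; stands loose at one side of the rack, in the way of the lever's nose on that side. Origin under its foot.
- tape_roll: Tape roll lying flat, 73 mm across, 19 mm high, at the other side of the rack; the nose passes well above it. Origin under its centre.
- air_blower: Dark rubber air blower lying down, 125 mm long, 58 mm across, 58 mm high; lies behind the rack to its left, out of the way. Origin under its middle, its nozzle points to its -y.
- case: The same objective case as a body; origin under its base.
There are look-alikes about, which are no part of the job. Leave any brown or red look-alike of the case alone.

How it is judged:
By the outcome, as a careful person would: the job done as asked, in the order asked, and still so for the second after the job is handed in, with the robot touching nothing.
It also fails if it takes over 72 s, if anything falls off the work surface, if the arm or the gripper's body presses on something with over 40 N, if the wrist force passes 120 N, or if a joint passes its speed limit or range.

## Working session

There is one attempt and no reset: what is moved stays moved. The work goes in short steps, Python scripts to look and compute and a tool call to move; the robot and the scene stay as the last step left them, time stands still between calls to the robot, and variables do not carry over. Pictures are saved under pics/ and viewed, at most 10 in all, crops included, and the job is handed in when it is done.

Besides the shell and the picture viewer there is one more tool, called after "Request:" as name(argument=value, ...) on one line, values as JSON. carry_out: Moves the arm, as the interface text tells. Its arguments: {"type":"object","properties":{"series":{"type":"string"},"jaw":{"type":"number"},"grip_force":{"type":"number"}},"required":["series"]}

```bash
mkdir -p pics; ls
cat > h.py <<'E'
import numpy as np, cv2
from workcell import bot, eyes, spot_in
def shot(cam,name=None):
    p,d=eyes.read_camera(cam)
    if name: cv2.imwrite(f'pics/{name}.png',p)
    return p,d
def cloud(cam,d):
    c=eyes.get_calibration(cam);K=np.array(c['K']);h,w=d.shape
    u,v=np.meshgrid(np.arange(w),np.arange(h))
    P=np.stack([(u-K[0,2])/K[0,0]*d,(v-K[1,2])/K[1,1]*d,d],-1)
    W=P@np.array(c['rotation']).T+np.array(c['position']); W[d==0]=np.nan
    return W
E
python3 - <<'E'
from h import *
print(bot.read_state())
for cam in ['scene','side']:
    p,d=shot(cam,cam); W=cloud(cam,d); np.save(f'{cam}.npy',W)
    print(cam,eyes.get_calibration(cam)['position'])
    for t in ['rack','tray','keeper_pad','case','tissue_top','lens_mount','tape_roll','air_blower']:
        for r in spot_in(cam,t)[:3]:
            u,v=map(int,r['rect'][:2]); print(t,round(r['score'],2),np.round(r['rect']),np.round(W[min(v,479),min(u,639)],3))
E
```

```text
pics
{'time': 0.0, 'q': array([-1.30989689e+00,  2.64783055e-01,  1.60536472e+00, -2.86323902e-05,
        1.27370541e+00, -3.69003841e-02]), 'joint_vel': array([ 6.46574080e-04,  2.16418151e-03,  6.75082846e-04,  5.10663078e-04,
        7.12541962e-04, -2.86267841e-05]), 'joint_torque': array([-3.27013840e-04, -5.15117562e+01, -3.67313647e+01, -2.79824790e-04,
        1.27869731e-02, -1.98412636e-05]), 'tool_pos': array([ 0.1978661 , -0.64461853,  0.24394686]), 'tcp_rot': array([-3.10461007e+00, -4.65736485e-01,  4.39267754e-04]), 'wrist_force': array([-0.14278717, -0.8456298 , -0.00661864]), 'torque': array([-0.03294543,  0.05717216, -0.03896308]), 'grip_force': 0.0, 'width': 0.9989084239206905}Traceback (most recent call last):
  File "<stdin>", line 4, in <module>
  File "h.py", line 11, in cloud
    W=P@np.array(c['rotation']).T+np.array(c['position']); W[d==0]=np.nan
      ~~~~~~~~~~~~~~~~~~~~~~~~~~~^~~~~~~~~~~~~~~~~~~~~~~~
ValueError: operands could not be broadcast together with shapes (480,640) (3,)
```

```bash
sed -i "s/np.array(c\['rotation'\]).T/cv2.Rodrigues(np.array(c['rotation'],float))[0].T/" h.py
python3 - <<'E'
from h import *
for cam in ['scene','side']:
    p,d=shot(cam,cam); W=cloud(cam,d); np.save(f'{cam}.npy',W)
    print(cam,eyes.get_calibration(cam)['position'],p.shape)
    for t in ['rack','tray','keeper_pad','case','tissue_top','lens_mount','tape_roll','air_blower']:
        for r in spot_in(cam,t)[:3]:
            u,v=map(int,r['rect'][:2]); print(t,round(r['score'],2),np.round(r['rect']),np.round(W[min(v,479),min(u,639)],3))
E
```

```text
scene [ 0.65063551 -0.56023145  0.8171504 ] (480, 640, 3)
rack 0.85 [295. 317. 136.  73.] [ 0.553 -0.134  0.065]
tray 0.65 [289. 302. 130.  39.] [ 0.538 -0.121  0.094]
keeper_pad 0.78 [288. 300. 122.  35.] [ 0.535 -0.116  0.093]
keeper_pad 0.62 [344. 329.  21.  24.] [ 0.65  -0.141  0.055]
case 0.96 [388. 362.  24.  39.] [ 0.734 -0.199  0.065]
case 0.91 [378. 285.  22.  35.] [ 0.708 -0.028  0.056]
case 0.75 [397. 311.  26.  38.] [ 0.749 -0.089  0.064]
tissue_top 0.77 [283. 180.  26.  26.] [0.44  0.309 0.01 ]
tissue_top 0.72 [346. 328.  24.  26.] [ 0.652 -0.14   0.061]
lens_mount 0.56 [322. 362.  18.  41.] [ 0.618 -0.222  0.076]
tape_roll 0.96 [330. 291.  32.  30.] [ 0.61  -0.019 -0.001]
tape_roll 0.49 [294. 319. 139.  76.] [ 0.55  -0.137  0.064]
side [0.87993182 0.49073419 0.93382644] (480, 640, 3)
rack 0.63 [271. 190. 115.  99.] [ 0.565 -0.107  0.065]
rack 0.21 [278. 173.  96.  60.] [ 0.54  -0.118  0.091]
tray 0.65 [278. 172.  98.  64.] [ 0.536 -0.12   0.093]
keeper_pad 0.67 [278. 170.  97.  67.] [ 0.535 -0.126  0.093]
case 0.89 [239. 210.  23.  27.] [ 0.652 -0.097  0.072]
case 0.85 [241. 261.  20.  36.] [0.715 0.008 0.064]
case 0.7 [209. 250.  26.  33.] [ 0.752 -0.051  0.064]
tissue_top 0.9 [452. 307.  67.  55.] [0.413 0.32  0.008]
lens_mount 0.75 [229. 174.  17.  40.] [ 0.615 -0.209  0.055]
tape_roll 0.57 [278. 242.  35.  32.] [ 0.608 -0.023 -0.001]
air_blower 0.79 [320. 278.  29.  57.] [0.606 0.127 0.054]
air_blower 0.39 [279. 240.  32.  32.] [ 0.605 -0.023  0.001]
air_blower 0.26 [275. 173. 104.  68.] [ 0.544 -0.119  0.093]
```

View pics/scene.png

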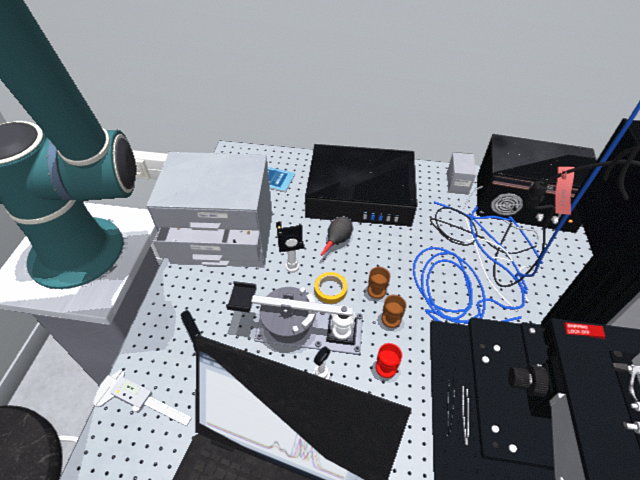

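View pics/side.png

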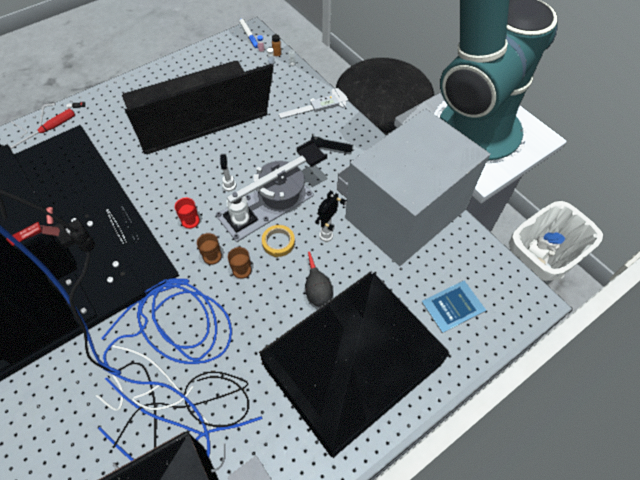

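The frosted case stands under the nose (scene ~(344,327), side ~(239,210)). The brown cups (378,283) and (394,311) and the red one (388,361) are look-alikes. The lens mount (scene 322,362) is on the laptop side, the tape roll (330,288) is on the other side, and a second black mount stands at (290,245). Next I'll fit the rack pose from the depth cloud.

Run:
```python
from h import *
P={c:np.load(c+'.npy') for c in('scene','side')}
img={c:cv2.imread(f'pics/{c}.png') for c in P}
# top-down map, 2 mm... colored 1px=1mm, x 0.35..0.85 -> up, y 0.4..-0.35
H=np.zeros((550,800,3),np.uint8);Z=np.full((550,800),-1.)
for c in P:
    W=P[c].reshape(-1,3);col=img[c].reshape(-1,3)
    ok=np.isfinite(W[:,0]);W=W[ok];col=col[ok]
    i=((0.85-W[:,0])*1000).astype(int);j=((0.4-W[:,1])*1000).astype(int)
    m=(i>1)&(i<548)&(j>1)&(j<798)&(W[:,2]<0.3)
    for a,b,z,k in zip(i[m],j[m],W[m,2],col[m]):
        s=Z[a-1:a+2,b-1:b+2]; mm=s<z; s[mm]=z; H[a-1:a+2,b-1:b+2][mm]=k
cv2.imwrite('pics/top.png',H)
for c in P:
    W=P[c].reshape(-1,3);col=img[c].reshape(-1,3).astype(int)
    box=(W[:,0]>.42)&(W[:,0]<.72)&(W[:,1]>-.25)&(W[:,1]<-.0)
    L=W[box&(W[:,2]>.09)&(W[:,2]<.105)&(col.min(1)>150)]
    m=np.median(L[:,:2],0);L=L[np.abs(L[:,1]-m[1])<.04]
    l=cv2.fitLine(L[:,:2].astype(np.float32),cv2.DIST_HUBER,0,.01,.01).ravel();
    d=l[:2]*np.sign(l[0]);n=np.array([-d[1],d[0]]);s=(L[:,:2]-l[2:])@d
    print(c,'lever',len(L),d,np.degrees(np.arctan2(d[1],d[0])),l[2:]+d*np.percentile(s,1),l[2:]+d*np.percentile(s,99.),np.median(L[:,2]))
    T=W[box&(W[:,2]>.06)&(W[:,2]<.068)]
    t=T[:,:2]-m
    print(' z60-68',len(T),np.median(T,0))
    B=W[box&(W[:,2]>.082)&(W[:,2]<.112)&(col.max(1)<70)]
    print(' tray',len(B),np.percentile(B,[2,50,98],axis=0).round(3).tolist())
    R=W[(col[:,0]>col[:,2]+50)&(W[:,2]>.003)&(W[:,2]<.012)&(W[:,1]>.2)&(W[:,0]<.55)]
    r=cv2.minAreaRect((R[:,:2]*1000).astype(np.float32)); print(' tissue',len(R),r, np.median(R[:,2]))
```

```text
scene lever 725 [ 9.9999964e-01 -8.1601850e-04] -0.04675442 [ 0.46846125 -0.12187355] [ 0.65996736 -0.12202982] 0.0931358186136465
 z60-68 1621 [ 0.5389412  -0.13455868  0.06435995]
 tray 785 [[0.425, -0.231, 0.083], [0.452, -0.129, 0.091], [0.64, -0.095, 0.106]]
 tissue 427 ((420.86175537109375, 315.4039611816406), (79.73014068603516, 79.66151428222656), 80.77381134033203) 0.007420701957003173
side lever 479 [9.9999994e-01 2.4922335e-04] 0.014279447 [ 0.46985836 -0.11899906] [ 0.6595973  -0.11895178] 0.09275224199602083
 z60-68 1170 [ 0.5426658  -0.09878452  0.0641266 ]
 tray 553 [[0.424, -0.215, 0.084], [0.452, -0.126, 0.091], [0.628, -0.091, 0.105]]
 tissue 1633 ((405.9872131347656, 317.7249755859375), (76.35175323486328, 106.9023208618164), 80.22330474853516) 0.006778480786780561
```

View pics/top.png

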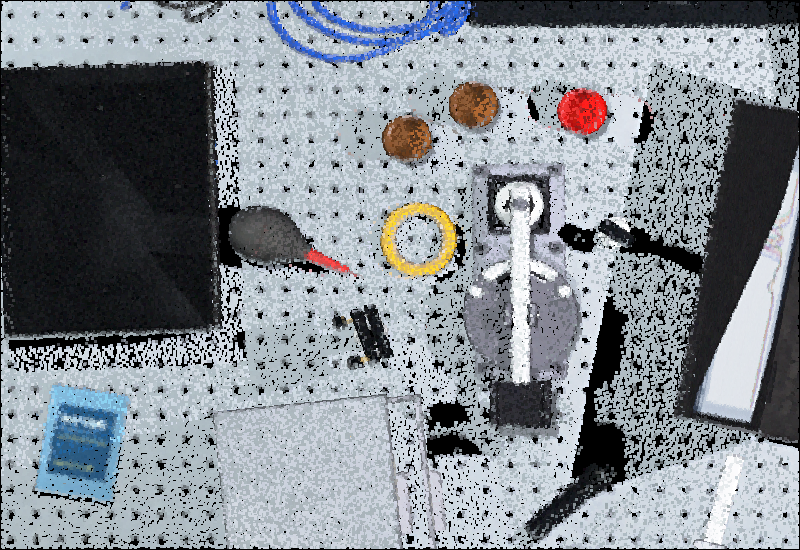

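Rack yaw is ≈ 0 with the spindle at about (0.535, -0.120), so the tray is at (0.445, -0.120) and the case at (0.645, -0.119). The booklet centre is about (0.406, 0.318). The lens mount is on the -y side, so I'll park the nose at +y, over the tape. First move: high over the laptop to the tray, with the jaws shut.

Request:
carry_out(series="0 0 0.05 0; 0 0 0.04 0; 0.02 0.04 0 -2; 0.02 0.044 0 -2; 0.02 0.044 0 -2; 0.02 0.044 0 -2; 0.02 0.044 0 -2; 0.02 0.044 0 -2; 0.02 0.044 0 -2; 0.02 0.044 0 -2; 0.02 0.044 0 -1; 0.02 0.044 0 0; 0.02 0.044 0 0; 0.02 0.04 0 0; 0 0 0 0", jaw=-1, grip_force=40)

```text
time: 2.82
tool_pos: [0.4389, -0.1229, 0.3355]
tcp_rot: [-3.141, -0.009, -0.001]
wrist_force: [0.4, -0.8, -0.2]
width: -0.004
grip_force: 0.0
```

Run:
```python
from h import *
for c in('scene','side'):
    W=np.load(c+'.npy').reshape(-1,3)
    for n,(a,b,e,f) in dict(blackthing=(.3,.42,-.26,-.12),rightoftail=(.42,.55,-.28,-.19),cab=(.38,.5,-.08,.0),mount2=(.48,.56,0,.07),nosepark=(.58,.66,-.07,.03)).items():
        m=(W[:,0]>a)&(W[:,0]<b)&(W[:,1]>e)&(W[:,1]<f)&(W[:,2]>.01)
        if m.sum()>5: print(c,n,m.sum(),np.percentile(W[m],[2,50,98],axis=0).round(3).tolist())
    Q=W[(W[:,2]>.008)&(W[:,2]<.078)&(abs(W[:,0]-.645)<.03)&(abs(W[:,1]+.12)<.03)&(W[:,2]>.062)]
    print('lid',len(Q),np.percentile(Q,[1,50,99],axis=0).round(4).tolist())
```

```text
scene blackthing 332 [[0.316, -0.203, 0.015], [0.342, -0.16, 0.022], [0.365, -0.13, 0.026]]
scene rightoftail 41 [[0.433, -0.28, 0.221], [0.443, -0.278, 0.224], [0.464, -0.275, 0.226]]
scene cab 676 [[0.381, -0.026, 0.073], [0.419, -0.021, 0.103], [0.453, -0.007, 0.13]]
scene mount2 844 [[0.488, 0.01, 0.013], [0.516, 0.022, 0.107], [0.54, 0.044, 0.134]]
scene nosepark 460 [[0.581, -0.054, 0.01], [0.613, -0.025, 0.019], [0.644, 0.014, 0.022]]
lid 214 [[0.6243, -0.142, 0.0626], [0.6468, -0.132, 0.0717], [0.6666, -0.0983, 0.0749]]
side blackthing 335 [[0.318, -0.207, 0.011], [0.352, -0.167, 0.022], [0.382, -0.129, 0.028]]
side rightoftail 40 [[0.432, -0.28, 0.209], [0.441, -0.278, 0.221], [0.46, -0.275, 0.225]]
side cab 218 [[0.421, -0.079, 0.033], [0.448, -0.017, 0.107], [0.479, -0.001, 0.13]]
side mount2 734 [[0.486, 0.015, 0.014], [0.519, 0.036, 0.108], [0.54, 0.062, 0.133]]
side nosepark 453 [[0.581, -0.052, 0.011], [0.614, -0.014, 0.019], [0.644, 0.017, 0.023]]
lid 201 [[0.6242, -0.1304, 0.0621], [0.6495, -0.1077, 0.0713], [0.666, -0.0962, 0.0758]]
```

Request:
carry_out(series="0.006 0.003 -0.05 0; 0 0 -0.05 0; 0 0 -0.05 0; 0 0 -0.05 0; 0 0 -0.014 0; 0 0 0 0")

```text
time: 3.58
tool_pos: [0.4437, -0.1228, 0.1212]
tcp_rot: [-3.141, -0.001, 0.002]
wrist_force: [0.5, 0.8, 0.3]
width: -0.001
grip_force: 0.0
```

Request:
carry_out(series="0 0 -0.006 0; 0 0 -0.006 0; 0 0 -0.006 0; 0 0 0 0")

```text
time: 4.08
tool_pos: [0.4447, -0.1225, 0.1037]
tcp_rot: [3.141, 0.002, 0.002]
wrist_force: [0.0, -0.1, 5.0]
width: -0.001
grip_force: 1.8
```

Request:
carry_out(series="0 0 -0.004 0; 0 0 -0.004 0; 0 0 0 0")

```text
time: 4.45
tool_pos: [0.4448, -0.1225, 0.0956]
tcp_rot: [3.141, 0.002, 0.002]
wrist_force: [0.4, 0.8, 5.6]
width: 0.003
grip_force: 2.6
```

Request:
carry_out(series="0 0 -0.004 0; 0 0 -0.004 0; 0 0 -0.004 0; 0 0 0 0")

```text
time: 4.95
tool_pos: [0.4461, -0.1227, 0.0844]
tcp_rot: [3.141, 0.001, 0.006]
wrist_force: [2.1, 0.2, 7.3]
width: 0.002
grip_force: 3.3
```

Run:
```python
from h import *
W=cloud('scene',shot('scene','s2')[1]);np.save('s2.npy',W);p=cv2.imread('pics/s2.png')
x=W.reshape(-1,3);c=p.reshape(-1,3)
L=x[(c.min(1)>140)&(x[:,2]>.088)&(x[:,2]<.15)&(abs(x[:,1]+.12)<.02)&(x[:,0]>.56)&(x[:,0]<.68)]
print(len(L),np.polyfit(L[:,0],L[:,2],1),np.percentile(L,[2,98],axis=0))
print(bot.read_state()['wrist_force'])
```

```text
448 [ 0.23285642 -0.03197003] [[ 0.56214107 -0.12891021  0.09761078]
 [ 0.65717407 -0.11330719  0.12256776]]
[ 1.31610023 -0.23253141  6.93477389]
```

Request:
carry_out(series="0 0 -0.0025 0; 0 -0.004 0 3.5; 0 -0.0043 0 3.5; 0.001 -0.0054 0 3.5; 0.001 -0.0054 0 3.5; 0.0016 -0.0052 0 3.5; 0.0017 -0.0053 0 3.5; 0.0022 -0.005 0 3.5; 0.0023 -0.005 0 3.5; 0.0029 -0.0046 0 3.5; 0.0029 -0.0047 0 3.5; 0 0 0 0")

```text
time: 6.5
tool_pos: [0.4621, -0.1718, 0.0824]
tcp_rot: [2.994, 0.945, 0.007]
wrist_force: [3.2, 1.3, 7.5]
width: -0.0
grip_force: 3.5
```

```bash
cat >> h.py <<'E'
def lever(cam,name):
    p,d=shot(cam,name);W=cloud(cam,d);x=W.reshape(-1,3);c=p.reshape(-1,3).astype(int)
    r=np.hypot(x[:,0]-.535,x[:,1]+.12)
    m=(c.min(1)>140)&(np.ptp(c,axis=1)<25)&(x[:,2]>.088)&(x[:,2]<.145)&(r<.14)&(r>.06)&(x[:,0]>.56)
    L=x[m];a=np.arctan2(L[:,1]+.12,L[:,0]-.535)
    print(cam,len(L),'swing',np.median(a),'lift',np.polyfit(r[m],L[:,2],1)[0],'topz',np.percentile(L[:,2],[5,95]))
    return W
E
python3 - <<'E'
from h import *
lever('scene','s3');lever('side','d3'); print(bot.read_state()['wrist_force'])
E
```

```text
scene 264 swing 0.5500349218597018 lift 0.2418520289220345 topz [0.10721711 0.12476452]
side 156 swing 0.6012482769756553 lift 0.17021267171862364 topz [0.1087698  0.12436521]
[1.85314071 0.33602739 8.64027638]
```

Request:
carry_out(series="0.0034 -0.0043 0 3.5; 0.0034 -0.0043 0 3.5; 0.0039 -0.0039 0 3.5; 0.004 -0.0038 0 3.5; 0.0025 -0.002 0 2; 0 0 0 0")

```text
time: 7.35
tool_pos: [0.4788, -0.1897, 0.0821]
tcp_rot: [2.833, 1.353, 0.005]
wrist_force: [2.2, 1.7, 7.3]
width: 0.003
grip_force: 3.4
```

Run:
```python
from h import *
lever('scene','s4');lever('side','d4'); print(bot.read_state()['wrist_force'])
```

```text
scene 253 swing 0.8251453154740349 lift 0.23739236804529096 topz [0.10804261 0.12574898]
side 146 swing 0.8633063066866329 lift 0.1663606319200546 topz [0.10791346 0.12452977]
[1.46710168 1.99719496 7.94416278]
```

Request:
carry_out(series="0.0018 -0.0015 0 1.5; 0 0 0.004 0; 0 0 0.006 0; 0 0 0.008 0; 0 0 0.01 0; 0 0 0.03 0; 0 0 0.06 0; 0 0 0.06 0; 0 0 0.05 0")

```text
time: 8.57
tool_pos: [0.4784, -0.1903, 0.3108]
tcp_rot: [-2.816, -1.391, -0.001]
wrist_force: [-0.4, 0.8, -0.8]
width: -0.001
grip_force: 0.0
```

Run:
```python
from h import *
lever('scene','s5');W=lever('side','d5');s=bot.read_state();print(s['wrist_force'],s['q'],s['tool_pos'])
```

```text
scene 228 swing 0.8454319343626993 lift 0.025236743530425616 topz [0.08953392 0.09738582]
side 183 swing 0.8771333457744127 lift 0.010994640356132571 topz [0.09013761 0.09673153]
[-0.05045549 -0.33586334  0.53699546] [-4.27579656e-01 -8.02861563e-02  1.84860714e+00  9.95517332e-04
  1.36193019e+00  2.25412792e-01] [ 0.48149609 -0.19169467  0.31598696]
```

Request:
carry_out(series="0.03 0.012 0 -9; 0.03 0.012 0 -9; 0.03 0.012 0 -9; 0.03 0.012 0 -9; 0.03 0.012 0 -9; 0.013 0.012 0 -7.5; 0 0 0 0", jaw=1)

```text
time: 9.55
tool_pos: [0.6415, -0.1177, 0.3067]
tcp_rot: [-3.14, -0.007, 0.005]
wrist_force: [-0.3, -0.6, -0.5]
width: 1.003
grip_force: 0.0
```

Run:
```python
from h import *
for c in('side','scene'):
    p,d=shot(c,c+'6');x=cloud(c,d).reshape(-1,3);
    m=(x[:,2]>.066)&(x[:,2]<.08)&(np.hypot(x[:,0]-.645,x[:,1]+.12)<.03)
    print(c,m.sum(),cv2.minEnclosingCircle((x[m][:,:2]*1000).astype(np.float32)),np.median(x[m],0),np.percentile(x[m],[2,98],axis=0).mean(0))
p=cv2.imread('pics/side6.png')
cv2.imwrite('pics/crop6.png',cv2.resize(p[110:310,160:360],None,fx=3,fy=3,interpolation=cv2.INTER_CUBIC))
print(bot.read_state()['tool_pos'])
```

```text
side 300 ((644.0244750976562, -118.14595794677734), 23.30379295349121) [ 0.64541334 -0.11641393  0.07179695] [ 0.64513947 -0.11743638  0.0709964 ]
scene 388 ((646.6773071289062, -119.49037170410156), 23.281005859375) [ 0.64542248 -0.12206559  0.07203451] [ 0.64540688 -0.12108557  0.07111325]
[ 0.64076911 -0.1188044   0.30752718]
```

View pics/crop6.png

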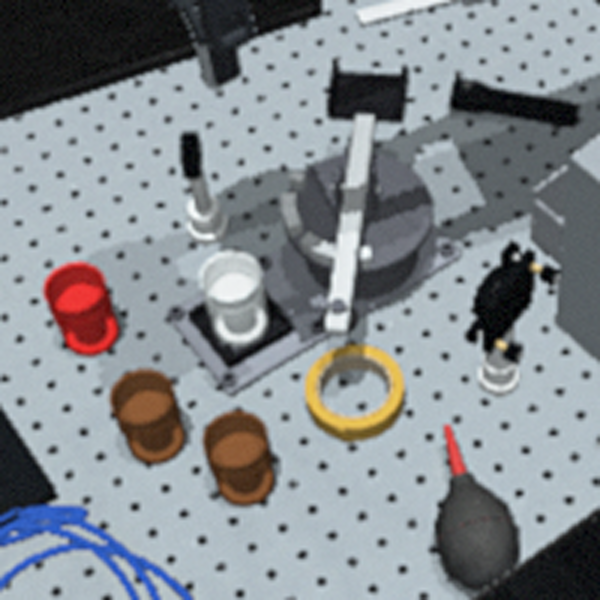

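The crop shows the lever parked over the tape side at (345,240), and the frosted case standing free in the black pocket at (235,290). The red and brown cups are the look-alikes. The case is at (0.645, -0.119), so I'll go down and grasp it.

Request:
carry_out(series="0.0045 0 -0.05 0; 0 0 -0.06 0; 0 0 -0.06 0; 0 0 -0.045 0; 0 0 -0.025 0; 0 0 -0.02 0; 0 0 0 0")

```text
time: 10.52
tool_pos: [0.6444, -0.1191, 0.0472]
tcp_rot: [-3.141, -0.002, 0.005]
wrist_force: [0.4, -0.3, 0.1]
width: 0.998
grip_force: 0.0
```

Request:
carry_out(series="0 0 0 0; 0 0 0 0; 0 0 0 0; 0 0 0 0; 0 0 0 0; 0 0 0 0", jaw=-1, grip_force=25)

```text
time: 11.28
tool_pos: [0.6475, -0.1192, 0.0507]
tcp_rot: [3.141, 0.002, 0.004]
wrist_force: [-0.8, 0.9, 5.6]
width: 0.509
grip_force: 26.0
```

Request:
carry_out(series="0 0 0.005 0; 0 0 0.01 0; 0 0 0.02 0; 0 0 0.04 0; 0 0 0.05 0; 0 0 0.06 0; 0 0 0.06 0; 0 0 0.06 0; 0 0 0 0")

```text
time: 12.4
tool_pos: [0.6489, -0.1196, 0.364]
tcp_rot: [3.138, 0.002, 0.024]
wrist_force: [0.3, -0.1, -1.0]
width: 0.509
grip_force: 25.6
```

Run:
```python
from h import *
s=bot.read_state();print(s['tool_pos'],s['wrist_force'],s['width'],s['q'])
for c in('side','scene'):
    p,d=shot(c,c+'7');x=cloud(c,d).reshape(-1,3);col=p.reshape(-1,3).astype(int)
    m=(np.hypot(x[:,0]-s['tool_pos'][0],x[:,1]-s['tool_pos'][1])<.03)&(x[:,2]>.2)&(x[:,2]<.345)&(col.min(1)>110)
    print(c,m.sum(),np.percentile(x[m],[1,50,99],axis=0).round(3).tolist())
```

```text
[ 0.64887985 -0.11957278  0.36401778] [ 0.29503071 -0.08890234 -1.01016799] 0.5085042849995028 [-2.19995873e-01  1.78649466e-01  1.49224311e+00  3.41435201e-05
  1.45533882e+00  1.34968554e+00]
side 224 [[0.632, -0.122, 0.322], [0.656, -0.103, 0.334], [0.668, -0.098, 0.345]]
scene 275 [[0.626, -0.142, 0.319], [0.646, -0.137, 0.331], [0.666, -0.123, 0.344]]
```

Request:
carry_out(series="-0.012 0.02 0 2; -0.024 0.043 0 4; -0.024 0.043 0 4; -0.024 0.043 0 4; -0.024 0.044 0 4; -0.024 0.044 0 4; -0.024 0.044 0 4; -0.024 0.044 0 4; -0.024 0.044 0 4; -0.024 0.044 0 4; -0.012 0.022 0 2; 0 0 0 0; 0 0 0 0")

```text
time: 14.12
tool_pos: [0.4053, 0.3154, 0.3524]
tcp_rot: [2.95, 1.077, -0.004]
wrist_force: [-0.8, -0.0, -0.5]
width: 0.512
grip_force: 25.7
```

Run:
```python
from h import *
s=bot.read_state();print(s['tool_pos'],s['tcp_rot'],s['wrist_force'],s['width'],s['q'])
for c in('side','scene'):
    p,d=shot(c,c+'8');x=cloud(c,d).reshape(-1,3);col=p.reshape(-1,3).astype(int)
    t=s['tool_pos']
    m=(np.hypot(x[:,0]-t[0],x[:,1]-t[1])<.03)&(x[:,2]>.25)&(x[:,2]<.345)&(col.min(1)>110)
    print(c,m.sum(),np.percentile(x[m],[1,50,99],axis=0).round(3).tolist())
    R=x[(col[:,0]>col[:,2]+40)&(x[:,2]>.002)&(x[:,2]<.014)&(x[:,1]>.2)&(x[:,0]<.55)]
    if len(R)>50: print(cv2.minAreaRect((R[:,:2]*1000).astype(np.float32)),len(R))
```

```text
[0.40531755 0.31537447 0.35243213] [ 2.95019759  1.07654625 -0.00371857] [-0.78609639 -0.0227506  -0.51890586] 0.5121167856532329 [ 6.13031479e-01 -9.25661400e-02  1.79459200e+00 -4.59577332e-04
  1.44214217e+00  1.48410268e+00]
side 347 [[0.4, 0.299, 0.313], [0.421, 0.321, 0.327], [0.425, 0.334, 0.344]]
((405.44879150390625, 318.04248046875), (76.18809509277344, 107.80936431884766), 80.53711700439453) 1717
scene 220 [[0.388, 0.289, 0.314], [0.409, 0.295, 0.328], [0.426, 0.312, 0.344]]
((420.9670715332031, 317.2220458984375), (82.78893280029297, 81.07666015625), 79.35725402832031) 436
```

Request:
carry_out(series="0 0.002 -0.05 0; 0 0 -0.06 0; 0 0 -0.06 0; 0 0 -0.06 0; 0 0 -0.04 0; 0 0 -0.02 0; 0 0 0 0; 0 0 0 0")

```text
time: 15.22
tool_pos: [0.4073, 0.3181, 0.0648]
tcp_rot: [-2.952, -1.074, -0.003]
wrist_force: [-0.1, 0.2, -0.3]
width: 0.511
grip_force: 25.8
```

Request:
carry_out(series="0 0 -0.003 0; 0 0 -0.003 0; 0 0 0 0")

```text
time: 15.6
tool_pos: [0.4061, 0.318, 0.0579]
tcp_rot: [-2.951, -1.076, -0.0]
wrist_force: [0.2, 0.2, -0.6]
width: 0.508
grip_force: 25.8
```

Request:
carry_out(series="0 0 -0.002 0; 0 0 0 0; 0 0 0 0")

```text
time: 15.98
tool_pos: [0.4061, 0.318, 0.0558]
tcp_rot: [2.951, 1.076, -0.0]
wrist_force: [0.0, 0.2, -0.9]
width: 0.516
grip_force: 25.8
```

Request:
carry_out(series="0 0 -0.002 0; 0 0 -0.001 0; 0 0 0 0; 0 0 0 0")

```text
time: 16.48
tool_pos: [0.4061, 0.318, 0.0528]
tcp_rot: [-2.952, -1.076, 0.0]
wrist_force: [-0.1, 0.3, -0.3]
width: 0.509
grip_force: 25.8
```

Request:
carry_out(series="0 0 -0.001 0; 0 0 -0.001 0; 0 0 0 0; 0 0 0 0")

```text
time: 16.98
tool_pos: [0.4061, 0.318, 0.0508]
tcp_rot: [2.952, 1.076, -0.0]
wrist_force: [0.7, -0.1, -0.7]
width: 0.509
grip_force: 25.8
```

Request:
carry_out(series="0 0 -0.001 0; 0 0 0 0; 0 0 0 0")

```text
time: 17.35
tool_pos: [0.4063, 0.3182, 0.0501]
tcp_rot: [-2.951, -1.076, -0.001]
wrist_force: [-1.4, -0.1, 2.3]
width: 0.508
grip_force: 26.0
```

Contact at the predicted height. Releasing and backing off.

Request:
carry_out(series="0 0 0 0; 0 0 0 0; 0 0 0 0; 0 0 0 0; 0 0 0 0; 0 0 0 0", jaw=1)

```text
time: 18.1
tool_pos: [0.4061, 0.318, 0.0498]
tcp_rot: [2.952, 1.076, -0.0]
wrist_force: [0.5, 0.1, 0.7]
width: 1.001
grip_force: 0.0
```

Request:
carry_out(series="0 0 0.01 0; 0 0 0.02 0; 0 0 0.04 0; 0 0 0.06 0; 0 0 0.06 0; 0 0 0.06 0; 0 0 0.05 0; 0 0 0 0")

```text
time: 19.1
tool_pos: [0.4081, 0.3194, 0.3568]
tcp_rot: [-2.949, -1.075, -0.018]
wrist_force: [-0.4, 0.7, -0.6]
width: 1.004
grip_force: 0.0
```

Run:
```python
from h import *
s=bot.read_state();print(s['tool_pos'],s['q'])
p,d=shot('side','d9');x=cloud('side',d).reshape(-1,3)
m=(x[:,2]>.06)&(x[:,2]<.09)&(np.hypot(x[:,0]-.406,x[:,1]-.318)<.04)
print(m.sum(),cv2.minEnclosingCircle((x[m][:,:2]*1000).astype(np.float32)),np.median(x[m],0))
cv2.imwrite('pics/crop9.png',cv2.resize(p[110:360,180:510],None,fx=2.4,fy=2.4,interpolation=cv2.INTER_CUBIC))
lever('side','d9b');lever('scene','s9')
```

```text
[0.40812855 0.31943309 0.35681373] [ 6.16033663e-01 -9.38358871e-02  1.78798878e+00 -1.16781781e-05
  1.43568520e+00  1.48754468e+00]
430 ((404.2383117675781, 315.7878723144531), 22.75957679748535) [0.4067214  0.31732946 0.0705882 ]
side 186 swing 0.87865456893637 lift 0.009045325848615471 topz [0.08983264 0.09671348]
scene 205 swing 0.8393168535860284 lift 0.008405955634293418 topz [0.09050263 0.09608159]
```

View pics/crop9.png

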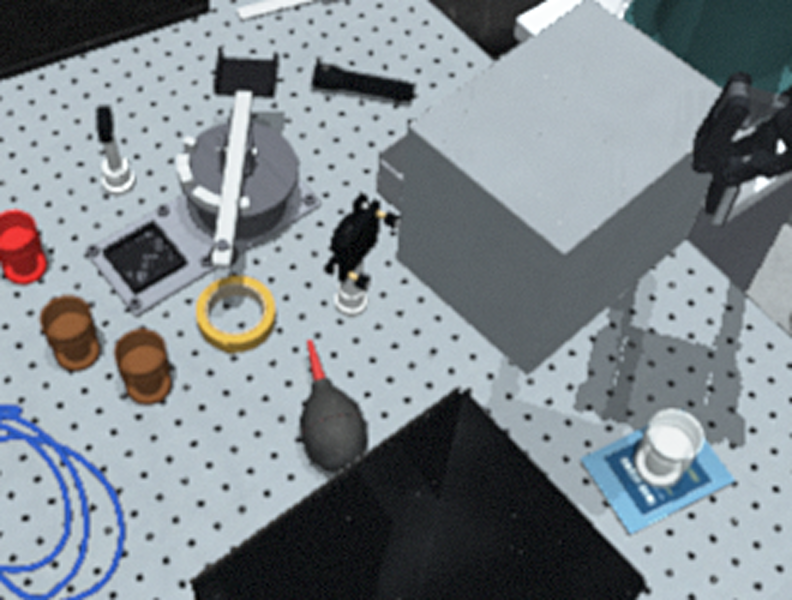

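The crop shows the case upright mid-booklet (670,450), the lever parked (235,180), and the other things untouched. Next, back to the tray to swing the lever home.

Request:
carry_out(series="0.003 -0.02 0 0.5; 0.006 -0.044 0 0.9; 0.006 -0.044 0 0.9; 0.006 -0.045 0 0.9; 0.006 -0.045 0 0.9; 0.006 -0.045 0 0.9; 0.006 -0.045 0 0.9; 0.006 -0.045 0 0.9; 0.006 -0.045 0 0.9; 0.006 -0.045 0 0.9; 0.006 -0.044 0 0.9; 0.005 -0.04 0 0; 0 0 0 0; 0 0 0 0", jaw=-1)

```text
time: 21.0
tool_pos: [0.4734, -0.1883, 0.3479]
tcp_rot: [-2.85, -1.315, 0.003]
wrist_force: [0.4, 0.0, -0.2]
width: -0.002
grip_force: 0.0
```

Request:
carry_out(series="0.0025 0 -0.05 0; 0 0 -0.06 0; 0 0 -0.06 0; 0 0 -0.05 0; 0 0 -0.018 0; 0 0 -0.004 0; 0 0 0 0")

```text
time: 21.88
tool_pos: [0.4782, -0.1893, 0.1097]
tcp_rot: [2.85, 1.317, 0.003]
wrist_force: [0.5, -0.4, 0.6]
width: 0.002
grip_force: 0.0
```

Request:
carry_out(series="0 0 -0.004 0; 0 0 -0.004 0; 0 0 -0.004 0; 0 0 -0.004 0; 0 0 0 0")

```text
time: 22.5
tool_pos: [0.4781, -0.1892, 0.0928]
tcp_rot: [2.851, 1.315, 0.004]
wrist_force: [1.2, 1.4, 6.0]
width: 0.002
grip_force: 2.8
```

Request:
carry_out(series="0 0 -0.004 0; 0 0 -0.004 0; 0 0 -0.003 0; -0.0046 0.0042 0 -4; -0.0044 0.0045 0 -4; -0.0034 0.0043 0 -3.5; -0.0034 0.0043 0 -3.5; -0.0029 0.0047 0 -3.5; -0.0029 0.0047 0 -3.5; -0.0022 0.005 0 -3.5; -0.0022 0.005 0 -3.5; -0.0016 0.0053 0 -3.5; -0.0016 0.0053 0 -3.5; -0.001 0.0054 0 -3.5; -0.001 0.0054 0 -3.5; -0.0005 0.0055 0 -3.5; 0 0 0 0")

```text
time: 24.62
tool_pos: [0.4462, -0.1256, 0.0821]
tcp_rot: [3.14, 0.083, 0.004]
wrist_force: [-0.4, 0.8, 7.2]
width: -0.001
grip_force: 3.5
```

Run:
```python
from h import *
lever('scene','s10');lever('side','d10'); print(bot.read_state()['wrist_force'])
```

```text
scene 266 swing 0.011515429212984192 lift 0.25435398063438364 topz [0.10790863 0.12487743]
side 179 swing 0.07377504561141073 lift 0.16685292148152303 topz [0.10787582 0.12464001]
[0.23610658 1.18963156 7.37719558]
```

Request:
carry_out(series="-0.0001 0.002 0 -1.5; -0.0001 0.0015 0 -1; 0 0 0 0; 0 0 0.004 0; 0 0 0.006 0; 0 0 0.008 0; 0 0 0.01 0; 0 0 0.03 0; 0 0 0.06 0; 0 0 0.06 0; 0 0 0.05 0; 0 0 0 0")

```text
time: 26.22
tool_pos: [0.4476, -0.1226, 0.3145]
tcp_rot: [3.138, 0.016, 0.017]
wrist_force: [0.0, 0.4, -0.7]
width: 0.001
grip_force: 0.0
```

Run:
```python
from h import *
lever('scene','s11');lever('side','d11'); s=bot.read_state();print(s['wrist_force'],s['tool_pos'])
p=cv2.imread('pics/d11.png')
cv2.imwrite('pics/crop11.png',cv2.resize(p[110:360,180:510],None,fx=2.4,fy=2.4,interpolation=cv2.INTER_CUBIC))
```

```text
scene 279 swing -0.01965360916255975 lift 0.012253330563691395 topz [0.08924681 0.09731525]
side 185 swing 0.024990945782170614 lift 0.014429673058771601 topz [0.08960636 0.09535264]
[-0.35795242 -0.45263386 -0.48623885] [ 0.4449821  -0.12183162  0.30915696]
```

View pics/crop11.png

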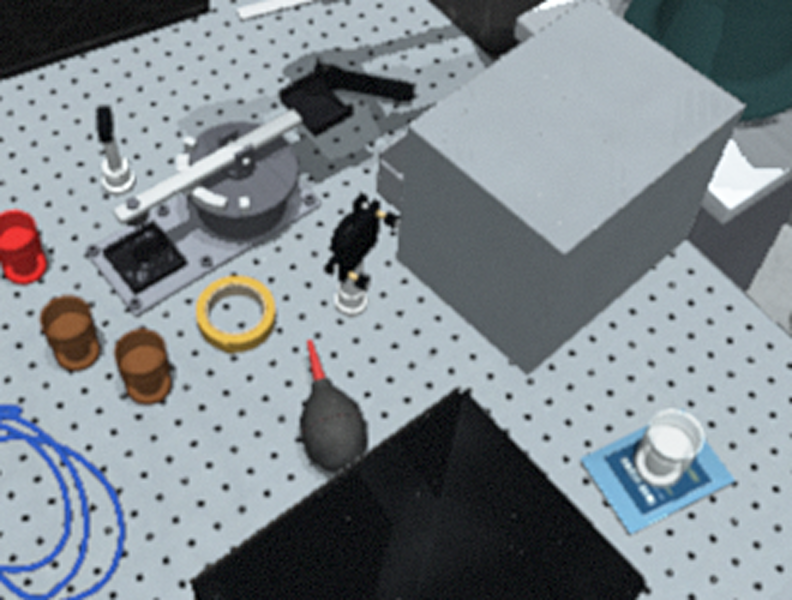

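The keeper is back in its middle notch over the empty pocket (nose at (125,208), lift ≈ 0). The case stands upright on the booklet (670,450), and nothing else has moved.

```bash
python3 -c "
from workcell import bot
print(bot.finish_job())"
```

```text
the job is handed in; nothing more can be done
None
```

The job is handed in at about 26 s: the case stands upright mid-booklet, the keeper is back down in its middle notch, and the lens mount, tape roll and air blower were not moved; the judge's verdict was not shown.

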